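# Park the pepper mill in the cart's bay

### The job

Before the cart is rolled away, push the tall pepper mill across the cart top into the small blue parking bay, all the way in until its foot touches the bay's back wall. Push it gently and low on its body so that it slides upright without tipping; do not squeeze it or lift it, and leave everything else standing where it is. Finish with the hand clear of everything.

Things in the scene. Friction and masses are not known exactly. Their poses are not given: they have to be found in the camera images.
- mill: tall dark-wood pepper mill, loose, 0.32 kg, 212 mm high: straight round foot 54 mm across up to 75 mm high, then a 38 mm waist, 50 mm head, small knob. Origin: centre of its underside, z up; round, so its yaw means nothing. 1 to 3 N slide it. Pushed below 30 mm it slides, above about 40 mm it may tip. A hand straight above a low push may hit its upper part: lean the fingers into the push.
- bay: blue steel U-shaped bay fixed to the cart, 30 mm high, with a flat 52 mm cork disc in it. Origin: centre of the disc on the cart top, where the mill's axis stands when fully home. Its x axis points level INTO the bay; z up. Back wall's inner face at x = +27 mm; side walls' at y = +-34 mm for x = 0 to 27 mm, flaring to an 88 mm mouth, 104 mm outside, at x = -18 mm. Walls 8 mm thick.
- cup0: small open stainless dipping cup, loose bystander, 68 mm across, 32 mm high. Origin: centre of its underside.
- cup1: same as cup0
- cup2: same as cup0
- cup3: same as cup0
- fish: fish-shaped porcelain chopstick rest, loose bystander, about 55 x 26 x 14 mm, origin at the underside.
- ladle: orange silicone ladle lying on the cart top, loose bystander, about 300 mm long, 44 mm high, bowl at its own +x end. Origin: on the cart top near the middle of its length.
- tub: closed square plastic tub with a green lid, loose bystander, 138 x 138 mm, 90 mm high. Origin: centre of its underside.
- oil: green oil bottle with a black cap, loose bystander, 62 mm across, 200 mm high. Origin: centre of its underside.
Things that resemble listed ones, but are neither listed nor needed, are in the scene too. Leave any purple look-alike of the mill alone. What is shaped like the bay but red is not meant.

How it is judged:
On the way:
1. the mill, still upright, has been pushed home against the back wall of the bay (x of mill in the frame of bay between -0.007 and 0.006 m and y of mill in the frame of bay between -0.011 and 0.011 m and angle between mill's own z axis and vertical below 0.05 rad and height (world z) of mill below 0.005 m), for 0.2 s.
At the end, for the whole second after the job is handed in: The mill stands upright (within 0.05 rad) and at rest in the bay, its foot within 7 mm of the back wall and within 11 mm of the bay's centre line, untouched (all of step 1 and linear speed of mill below 0.02 m/s).
It fails at once if the mill tips or rocks by more than 0.2 rad (angle between mill's own z axis and vertical above 0.2 rad).
It fails at once if the mill is lifted off the cart top (by more than 12 mm) (height (world z) of mill above 0.012 m).
It fails at once if the mill is squeezed or pushed with more than 30 N (contact force between the fingers and mill above 30 N).
It fails at once if a bystander (cup, fish rest, ladle, tub or oil bottle) is disturbed: moved more than 20 mm (distance of any of cup0, cup1, cup2, cup3, fish, ladle, tub, oil from where it was at the start of the episode above 0.02 m).
It also fails if it takes over 56 s, if anything falls off the work surface, if the arm or the gripper's body presses on something with over 40 N, if the wrist force passes 120 N, or if a joint passes its speed limit or range.

### The arm

A 6-joint arm with a two-finger parallel gripper is mounted at the origin on the work surface. World frame = base frame: x ahead of the robot, y to its left, z up, the work surface at z = 0. Lengths are in m, angles in rad, forces in N, time in s.
With the tool pointing down it reaches from about 0.275 to 0.75 m from the base axis. Payload 10.2 kg.
Tool frame: the origin (TCP) lies between the finger pads; the fingertips stand 25 mm ahead of it and the grasp point (between the pads) lies 6 mm ahead of it; z points along the fingers, y is the line along which they close (so a half turn about z gives the same grasp; the last joint's range is limited). The gripper opens to 85 mm and grips with 20 to 120 N. Pads are 22 mm wide; open, the fingers measure 114 mm over their backs; the gripper's body (76 mm by 85 mm) begins 54 mm behind the grasp point. The pads swing forward as they close: fully open they stand 13 mm farther back than shut.
Start: joints at [-1.509, 0.313, 1.498, -0, 1.331, -0.223], TCP at [0.147, -0.504, 0.256] pointing down, gripper open.
Joint ranges: [-2.94, 2.94], [-0.97, 2.17], [0.19, 2.56], [-1.23, 4.37], [0.02, 3.11], [-2.88, 2.88]. Speed limits (rad/s): [2.39, 2.39, 3.01, 3.14, 3.14, 3.14].

### API

Orientations are given as a unit quaternion [x, y, z, w].
In Python, from plant import get_state, capture, camera_model, close_job, recognise, spot_point gives the robot as it stands. The module is installed in compiled form; this text tells all that it offers.
- The arm moves only by the tool send_rows, never from a script. Its arguments are lists of equal length, an entry for each row: "travel": the shift along the tool's x, y, z in cm, a list of three; "dr": the turn, a rotation vector about the tool's x, y, z in rad, a list of three; "gripper": the opening, from 0 (shut) to 1 (fully open). A call has 1 to 12 rows; each row is the pose to reach, as a shift and turn from the pose commanded when the call began, along the tool's axes at that moment; what a row does not reach only later rows make up. A row lasts 1/8 s, in which the tool goes at most 62.5 mm and 10.7 degrees, less where a joint would pass 70% of its speed; a pose out of reach is approached as far as the arm can. A call with a gripper value outside its range is refused whole. The fingers move at their own pace and stop on an object; the grip force is fixed at half the most. Time passes only in rows, so rows that repeat a pose let the fingers close. It gives the time, the measured TCP pose, the force, the opening and the grip force at its end, in the units of the state.
- get_state(): the state, without advancing time (a new reading comes with each control period).
- capture(name): name is "side" or "top"; returns the picture (420x560x3 uint8, red, green, blue); there is no depth.
- camera_model(name): a dict with "fx", "fy", "cx", "cy" (pixels), "R" (3x3) and "t" (3): a world point X has camera coordinates R X + t. Camera axes: x right, y down, z forward; pixel columns grow to the right and rows downward; lengths in m; the calibration is good to about 2 mm. A picture is of the moment at which its call begins. camera_model takes no time and is no camera call.
- close_job(): hands the job in; it is judged then, once.
Trained networks look in the newest picture that a camera, given by its name, has taken for a name from the list of things; names that differ only in an ending like _2 or _b are one class to them, and where a whole thing is asked for, a point or a joint stands for the part that bears it (a point fixed in the world has none). Each returns a list of dicts, best first, with "confidence" (0 to 1); they miss things now and then, are a little off and sometimes report something else, mostly with a low value. They report only what shows in the picture. A call takes as long as a camera call. They do not tell look-alikes from the thing itself.
- recognise(camera, thing): "box" ([left, top, right, bottom] in pixels, round what is visible of it).
- spot_point(camera, thing): "location" ([row, column] in pixels: a listed point, or the origin of a listed thing).
The state is a dict: "t": time; "qpos": joint angles; "joint_vel": joint speeds; "effort": joint torques, N m; "tcp_pos": TCP position; "tcp_rot": TCP orientation; "force": force on the tool from outside, world axes, zero at the start; "moment": the same for the moment, N m; "width": finger opening in m; "finger_force": force on a finger pad.
Only numpy, scipy, OpenCV 4.12 (cv2) and the standard library are available. Lean on these libraries where they do the work, as an engineer would, in place of code of your own. Each camera call takes 0.05 s, during which the arm holds its last target. There are 200 camera calls.

## Working session

There is one attempt and no reset: what is moved stays moved. The work goes in short steps, Python scripts to look and compute and a tool call to move; the robot and the scene stay as the last step left them, time stands still between calls to the robot, and variables do not carry over. Pictures are saved under pics/ and viewed, at most 10 in all, crops included, and the job is handed in when it is done.

Besides the shell and the picture viewer there is one more tool, called as name(argument=value, ...), one argument or row to a line, values as JSON. send_rows: Moves the arm, as the interface text tells. Its arguments: {"type":"object","properties":{"travel":{"type":"array"},"dr":{"type":"array"},"gripper":{"type":"array"}},"required":["travel","dr","gripper"]}

```bash
mkdir -p pics; cat > h.py <<'E'
import numpy as np, cv2
from plant import *
def ray(cam,r,c,z=0):
    m=camera_model(cam);R=np.array(m["R"]);t=np.array(m["t"])
    d=R.T@np.array([(c-m["cx"])/m["fx"],(r-m["cy"])/m["fy"],1]);o=-R.T@t
    return o+d*(z-o[2])/d[2]
def proj(cam,X):
    m=camera_model(cam);p=np.array(m["R"])@np.array(X)+np.array(m["t"])
    return np.array([p[1]/p[2]*m["fy"]+m["cy"],p[0]/p[2]*m["fx"]+m["cx"]])
E
python3 - <<'E'
from h import *
ims=[]
for c in("top","side"):
    im=capture(c);cv2.imwrite(f"pics/{c}0.png",im[:,:,::-1])
    m=camera_model(c);print(c,"pos",(-np.array(m["R"]).T@np.array(m["t"])).round(3))
    for th in("mill","bay","cup0","fish","ladle","tub","oil"):
        for d in spot_point(c,th)[:5]:
            r,k=d["location"];print(th,round(d["confidence"],2),np.round([r,k]),ray(c,r,k)[:2].round(3))
E
```

```text
top pos [0.462 0.037 0.934]
mill 0.84 [212. 233.] [0.55  0.155]
mill 0.65 [257. 223.] [0.439 0.174]
bay 0.77 [258. 356.] [ 0.443 -0.148]
bay 0.71 [189. 356.] [ 0.613 -0.15 ]
cup0 0.82 [136. 246.] [0.743 0.129]
cup0 0.81 [139. 286.] [0.737 0.028]
cup0 0.59 [271. 421.] [ 0.418 -0.308]
cup0 0.57 [241. 441.] [ 0.489 -0.356]
fish 0.44 [140. 211.] [0.73  0.217]
ladle 0.58 [246. 125.] [0.459 0.417]
ladle 0.53 [137. 284.] [0.742 0.033]
ladle 0.21 [195. 356.] [ 0.599 -0.149]
tub 0.82 [143. 412.] [ 0.734 -0.288]
oil 0.78 [139. 165.] [0.729 0.333]
oil 0.47 [249. 125.] [0.453 0.416]
side pos [0.245 0.832 0.785]
mill 0.94 [268. 268.] [0.551 0.152]
mill 0.9 [285. 314.] [0.446 0.16 ]
bay 0.89 [200. 352.] [ 0.453 -0.138]
bay 0.64 [187. 296.] [ 0.599 -0.131]
bay 0.18 [390. 258.] [0.454 0.418]
cup0 0.87 [211. 216.] [0.743 0.03 ]
cup0 0.82 [152. 362.] [ 0.489 -0.355]
cup0 0.78 [240. 194.] [0.739 0.138]
cup0 0.55 [166. 386.] [ 0.409 -0.314]
fish 0.8 [268. 176.] [0.73  0.229]
ladle 0.78 [391. 257.] [0.454 0.42 ]
ladle 0.43 [212. 216.] [0.739 0.034]
tub 0.74 [185. 294.] [ 0.607 -0.14 ]
tub 0.33 [155. 366.] [ 0.475 -0.343]
oil 0.77 [300. 151.] [0.73  0.321]
```

View pics/top0.png

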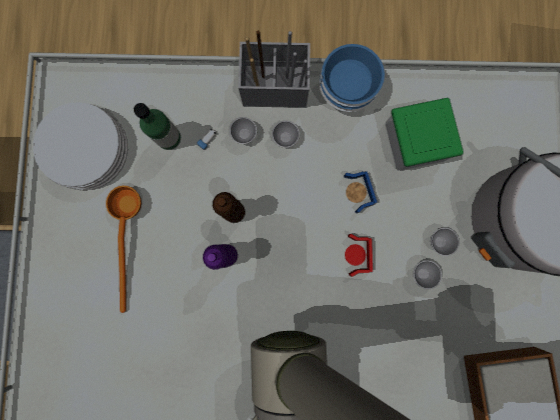

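View pics/side0.png

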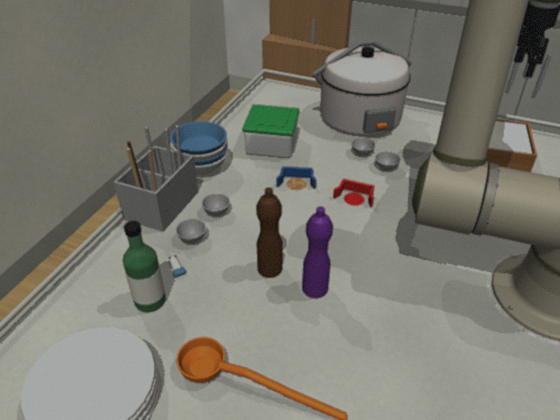

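The mill candidates in the top picture are dark wood at (row 207, col 229) and purple at (256, 220). The dark wood one fits "dark-wood". The bay candidates are blue at (190, 357) and red at (255, 357). The blue one with the cork disc is the one meant, and it opens to the left (+y). I'll confirm this in an enlarged crop and measure the poses.

```bash
cat > meas.py <<'E'
from h import *
from scipy.optimize import minimize
def masks(im,cam):
    hsv=cv2.cvtColor(im,cv2.COLOR_RGB2HSV).astype(int);H,S,V=hsv[...,0],hsv[...,1],hsv[...,2]
    blue=(H>98)&(H<125)&(S>120)
    return blue
E
python3 - <<'E'
from meas import *
t=cv2.imread("pics/top0.png");s=cv2.imread("pics/side0.png")
a=cv2.resize(t[160:290,190:400],None,fx=3.6,fy=3.6,interpolation=cv2.INTER_CUBIC)
cv2.imwrite("pics/crop.png",a)
# bay: cork pixels (orange) & blue walls
for cam,im,(r0,r1,c0,c1) in(("top",t,(160,222,335,385)),("side",s,(160,195,270,325))):
    rgb=im[:,:,::-1].copy();hsv=cv2.cvtColor(rgb,cv2.COLOR_RGB2HSV).astype(int)
    sub=hsv[r0:r1,c0:c1];blue=(sub[...,0]>98)&(sub[...,0]<125)&(sub[...,1]>110)
    cork=(sub[...,0]<22)&(sub[...,1]>60)&(sub[...,2]>90)
    ys,xs=np.nonzero(cork);print(cam,"cork",len(ys),ys.min()+r0,ys.max()+r0,xs.min()+c0,xs.max()+c0)
    e=cv2.fitEllipse(cv2.convexHull(np.stack([xs,ys],1).astype(np.float32)));r,c=e[0][1]+r0,e[0][0]+c0
    print(e,"disc",ray(cam,r,c,.002).round(4), "mean",ray(cam,ys.mean()+r0,xs.mean()+c0,.002).round(4))
    ys,xs=np.nonzero(blue);pts=np.array([ray(cam,y+r0,x+c0,.03)[:2] for y,x in zip(ys,xs)])
    print("blue rect",len(ys),cv2.minAreaRect(pts.astype(np.float32)),cv2.boxPoints(cv2.minAreaRect(pts.astype(np.float32))).round(3).tolist())
# mill dark mask
for cam,im,(r0,r1,c0,c1) in(("top",t,(185,228,205,250)),("side",s,(180,282,250,288))):
    g=im[r0:r1,c0:c1].astype(int);
    hsv=cv2.cvtColor(im[r0:r1,c0:c1],cv2.COLOR_BGR2HSV).astype(int)
    m=((hsv[...,2]<95)&(hsv[...,1]>85))
    ys,xs=np.nonzero(m);print(cam,"mill",len(ys),ys.min()+r0,ys.max()+r0,xs.min()+c0,xs.max()+c0)
    if cam=="side":
        for r in range(60,102,4): k=np.nonzero(m[r])[0];print(r+r0,k.min()+c0 if len(k) else 0,k.max()+c0 if len(k) else 0)
    for X in([.55,.153],):
        P=[proj(cam,[X[0]+.027*np.cos(a),X[1]+.027*np.sin(a),0]) for a in np.linspace(0,6.28,40)];P=np.array(P);print("pred foot",P.min(0),P.max(0))
E
```

```text
top cork 343 182 202 346 366
((20.796607971191406, 31.94935417175293), (20.326095581054688, 20.788190841674805), 130.4189910888672) disc [ 0.606  -0.1477  0.002 ] mean [ 0.606  -0.1477  0.002 ]
blue rect 300 ((0.608211100101471, -0.15377001464366913), (0.09649209678173065, 0.054286349564790726), 18.718412399291992) [[0.5540000200271606, -0.14399999380111694], [0.5709999799728394, -0.19499999284744263], [0.6629999876022339, -0.164000004529953], [0.6449999809265137, -0.11299999803304672]]
side cork 191 178 189 286 306
((26.031925201416016, 23.569154739379883), (11.92331314086914, 19.893922805786133), 90.4714584350586) disc [ 0.6036 -0.1435  0.002 ] mean [ 0.6035 -0.1434  0.002 ]
blue rect 354 ((0.6016359925270081, -0.13581234216690063), (0.09276198595762253, 0.07889214903116226), 18.110143661499023) [[0.5450000166893005, -0.11299999803304672], [0.5699999928474426, -0.18799999356269836], [0.6579999923706055, -0.1589999943971634], [0.6330000162124634, -0.08399999886751175]]
top mill 651 192 221 213 244
pred foot [200.76185267 222.51919284] [222.52687606 244.35863812]
side mill 1726 180 276 257 282
240 258 280
244 258 281
248 258 281
252 258 280
256 258 280
260 258 281
264 258 280
268 259 280
272 260 279
276 266 273
280 0 0
pred foot [259.01627577 256.0109839 ] [277.67169629 281.57399208]
```

View pics/crop.png

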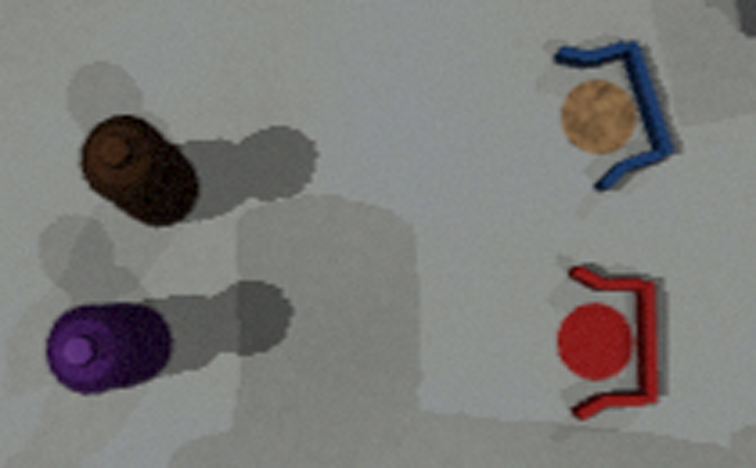

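The crop confirms them: the dark-wood mill's foot is at about crop (165,195), and the blue bay with the cork disc is at about (600,117), opening left with its axis about 18° off −y. Next I plan the approach.

```bash
cat > plan.py <<'E'
from h import *
import json,sys
from scipy.spatial.transform import Rotation as Ro
MILL=np.array([.552,.154,0]);BAY=np.array([.605,-.146,0]);PSI=np.radians(18.4)
Hd=np.array([np.sin(PSI),-np.cos(PSI),0])
def target(theta,sy=1):
    z=np.sin(theta)*Hd-np.cos(theta)*np.array([0,0,1]);y=sy*np.array([np.cos(PSI),np.sin(PSI),0])
    return Ro.from_matrix(np.stack([np.cross(y,z),y,z],1))
def delta(p,R,s=None):
    s=s or get_state();R0=Ro.from_quat(s["tcp_rot"])
    return (R0.inv().apply(np.array(p)-s["tcp_pos"])*100).round(2),(R0.inv()*R).as_rotvec().round(3)
def log():
    s=get_state();f=open("log.jsonl","a");f.write(json.dumps({k:np.array(s[k]).tolist() for k in("t","qpos","tcp_pos","tcp_rot","force","width")})+"\n");return s
E
python3 - <<'E'
from plan import *
s=log();print(Ro.from_quat(s["tcp_rot"]).as_matrix().round(3),s["t"],s["width"])
for sy in(1,-1):
    for th in(0,32): 
        R=target(np.radians(th),sy);print(sy,th,delta([.52,.25,.38],R),delta([.40,-.2,.38],R))
E
```

```text
[[ 0.96   0.281 -0.   ]
 [ 0.281 -0.96  -0.   ]
 [-0.     0.    -1.   ]] 0.8 0.08548635749480506
1 0 (array([ 56.93, -61.88, -12.37]), array([ 0.   ,  0.   , -1.607])) (array([ 32.77, -22.07, -12.37]), array([ 0.   ,  0.   , -1.607]))
1 32 (array([ 56.93, -61.88, -12.37]), array([-0.448, -0.432, -1.561])) (array([ 32.77, -22.07, -12.37]), array([-0.448, -0.432, -1.561]))
-1 0 (array([ 56.93, -61.88, -12.37]), array([ 0.   , -0.   ,  1.534])) (array([ 32.77, -22.07, -12.37]), array([ 0.   , -0.   ,  1.534]))
-1 32 (array([ 56.93, -61.88, -12.37]), array([-0.427,  0.443,  1.491])) (array([ 32.77, -22.07, -12.37]), array([-0.427,  0.443,  1.491]))
```

send_rows(
  travel=[
    [4, -3, -5],
    [8, -6, -10],
    [13, -9, -12.5],
    [18, -12, -12.5],
    [23, -16, -12.5],
    [28, -20, -12.5],
    [32, -25, -12.5],
    [36, -30, -12.5],
    [40, -35, -12.5],
    [44, -40, -12.5],
    [47, -45, -12.5],
    [50, -50, -12.5],
  ],
  dr=[
    [0, 0, -0.1],
    [0, 0, -0.25],
    [0, 0, -0.4],
    [0, 0, -0.55],
    [0, 0, -0.7],
    [0, 0, -0.85],
    [0, 0, -1.0],
    [0, 0, -1.15],
    [0, 0, -1.3],
    [0, 0, -1.45],
    [0, 0, -1.6],
    [0, 0, -1.6],
  ],
  gripper=[0.42, 0.42, 0.42, 0.42, 0.42, 0.42, 0.42, 0.42, 0.42, 0.42, 0.42, 0.42],
)

```text
t: 2.3
tcp_pos: [0.4843, 0.108, 0.3814]
tcp_rot: [0.587, 0.809, 0.0, 0.0]
force: [0.8, -0.4, -0.2]
width: 0.0358
finger_force: 0.0
```

```bash
python3 - <<'E'
from plan import *
s=log();print(s["t"],s["tcp_pos"],s["qpos"],s["width"])
R=target(np.radians(32));print(delta([.52,.26,.38],R))
E
```

```text
2.3 [0.48427802 0.10804331 0.38139066] [-1.70421156e-02  1.91142506e-01  1.33324229e+00 -8.54360018e-05
  1.61676237e+00 -3.32765495e-01] 0.03581554218032077
(array([13.34,  8.11,  0.14]), array([-0.001, -0.558, -0.005]))
```

send_rows(
  travel=[
    [2, 1, 0],
    [4, 2, 0],
    [6, 4, 0],
    [9, 6, 0],
    [11, 7, 0],
    [13, 8, 0],
    [13.3, 8.1, 0],
    [13.3, 8.1, 0],
  ],
  dr=[
    [0, -0.08, 0],
    [0, -0.17, 0],
    [0, -0.26, 0],
    [0, -0.35, 0],
    [0, -0.44, 0],
    [0, -0.53, 0],
    [0, -0.558, 0],
    [0, -0.558, 0],
  ],
  gripper=[0.42, 0.42, 0.42, 0.42, 0.42, 0.42, 0.42, 0.42],
)

```text
t: 3.3
tcp_pos: [0.5199, 0.2573, 0.3811]
tcp_rot: [0.565, 0.778, -0.162, 0.222]
force: [0.9, -0.6, 0.1]
width: 0.0359
finger_force: 0.0
```

```bash
cat > fk.py <<'E'
import json,numpy as np
from scipy.optimize import least_squares
from scipy.spatial.transform import Rotation as Ro
# base yaw q1, lateral offset d, shoulder h; upper a, forearm b, roll q4, pitch q5, tool L, roll q6
def fk(p,q):
    d,h,a,b,L,e,off=p
    R1=Ro.from_euler('z',q[0]);pts=[R1.apply([off,d,h])]
    R2=R1*Ro.from_euler('y',q[1]);pts.append(pts[-1]+R2.apply([0,0,a]))
    R3=R2*Ro.from_euler('y',q[2]);pts.append(pts[-1]+R3.apply([e,0,b]))
    R5=R3*Ro.from_euler('z',q[3])*Ro.from_euler('y',q[4]);pts.append(pts[-1]+R5.apply([0,0,L]))
    return np.array(pts),R5
def fit():
    D=[json.loads(l) for l in open("log.jsonl")]
    def res(p):
        r=[]
        for x in D:
            P,R=fk(p,x["qpos"]);r+=list(P[-1]-x["tcp_pos"]);r+=list(.3*(R.apply([0,0,1])-Ro.from_quat(x["tcp_rot"]).apply([0,0,1])))
        return np.array(r+list(.001*(np.array(p)-[.116,.3,.35,.4,.25,0,0])))
    s=least_squares(res,[.116,.3,.35,.4,.25,0,0]);return s.x,res(s.x)
E
python3 - <<'E'
from plan import *;from fk import *
s=log();print(s["t"],s["tcp_pos"],s["qpos"],s["width"])
print(Ro.from_quat(s["tcp_rot"]).as_matrix().round(3),target(np.radians(32)).as_matrix().round(3))
p,r=fit();print(p.round(3),r.round(3));print(fk(p,s["qpos"])[0].round(3))
im=capture("side");cv2.imwrite("pics/s1.png",im[:,:,::-1])
E
```

```text
3.3 [0.51993025 0.25734299 0.38108849] [ 0.46667146  0.47212942  1.0400783  -0.55540496  1.70143677  0.09833   ] 0.03588019582401369
[[-0.263  0.951  0.163]
 [ 0.807  0.309 -0.503]
 [-0.529 -0.001 -0.849]] [[-0.268  0.949  0.167]
 [ 0.805  0.316 -0.503]
 [-0.53   0.    -0.848]]
[0.116 0.201 0.439 0.397 0.23  0.039 0.   ] [ 0.  0.  0. -0.  0. -0.  0.  0. -0. -0. -0.  0. -0. -0.  0.  0.  0.  0.
  0. -0.  0. -0. -0.  0.  0.]
[[-0.052  0.104  0.201]
 [ 0.126  0.194  0.592]
 [ 0.482  0.373  0.577]
 [ 0.52   0.257  0.381]]
```

View pics/s1.png

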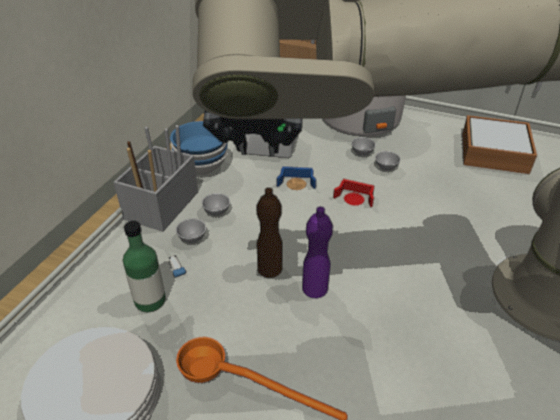

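The fingers are tilted behind the dark mill (side px 270,235), with the purple mill at (317,255) beside the route. I'll check the arm's clearance from the purple mill along the push using the fitted kinematics.

```bash
python3 - <<'E'
from plan import *;from fk import *
p,_=fit();PUR=np.array([.443,.167])
s=get_state()
def ik(x,R,q0):
    z=R.apply([0,0,1]);
    return least_squares(lambda q:np.r_[fk(p,np.r_[q,0])[0][-1]-x,.3*(fk(p,np.r_[q,0])[1].apply([0,0,1])-z)],q0).x
for th in(28,32,38):
    R=target(np.radians(th));z=R.apply([0,0,1]);q=np.array(s["qpos"][:5])
    # fingers' front corner rel. TCP
    corner=.025*z+.011*(np.cross(R.apply([0,1,0]),z)*-1)
    print(th,"corner",corner.round(4))
    for m in(MILL-Hd*.05,MILL,MILL+(BAY-MILL)*.3,MILL+(BAY-MILL)*.6,BAY):
        c=m-Hd*.020+[0,0,.02];x=c-corner;q=ik(x,R,q);P,_=fk(p,q.tolist()+[0])
        u=np.linspace(0,1,60)[:,None];best=[]
        for A,B in((P[1],P[2]),(P[2],P[3])):
            S=A+u*(B-A);dv=np.hypot(np.hypot(*(S[:,:2]-PUR).T),np.maximum(S[:,2]-.212,0));best.append(dv.min().round(3))
        print(x.round(3),q.round(2),"wrist",P[2].round(3),"d forearm,hand",best)
E
```

```text
28 corner [ 0.0068 -0.0204 -0.0169]
[0.523 0.241 0.037] [ 0.42  0.76  1.49 -0.58  1.02] wrist [0.489 0.343 0.24 ] d forearm,hand [np.float64(0.174), np.float64(0.109)]
[0.539 0.193 0.037] [ 0.33  0.74  1.54 -0.61  0.97] wrist [0.505 0.296 0.24 ] d forearm,hand [np.float64(0.137), np.float64(0.099)]
[0.555 0.103 0.037] [ 0.17  0.7   1.62 -0.66  0.86] wrist [0.521 0.206 0.24 ] d forearm,hand [np.float64(0.085), np.float64(0.086)]
[0.571 0.013 0.037] [-0.    0.68  1.65 -0.69  0.77] wrist [0.537 0.116 0.24 ] d forearm,hand [np.float64(0.103), np.float64(0.11)]
[ 0.592 -0.107  0.037] [-0.22  0.69  1.62 -0.69  0.68] wrist [ 0.558 -0.004  0.24 ] d forearm,hand [np.float64(0.193), np.float64(0.208)]
32 corner [ 0.0071 -0.0214 -0.0154]
[0.523 0.242 0.035] [ 0.44  0.78  1.48 -0.65  1.06] wrist [0.484 0.358 0.231] d forearm,hand [np.float64(0.183), np.float64(0.109)]
[0.539 0.194 0.035] [ 0.36  0.76  1.53 -0.68  1.  ] wrist [0.5   0.31  0.231] d forearm,hand [np.float64(0.144), np.float64(0.099)]
[0.554 0.104 0.035] [ 0.19  0.71  1.62 -0.75  0.89] wrist [0.516 0.22  0.231] d forearm,hand [np.fl
[... 297 characters left out ...]
)]
38 corner [ 0.0076 -0.0228 -0.0129]
[0.522 0.243 0.033] [ 0.48  0.82  1.46 -0.74  1.12] wrist [0.478 0.378 0.214] d forearm,hand [np.float64(0.195), np.float64(0.11)]
[0.538 0.196 0.033] [ 0.39  0.79  1.51 -0.78  1.05] wrist [0.493 0.33  0.214] d forearm,hand [np.float64(0.155), np.float64(0.099)]
[0.554 0.106 0.033] [ 0.23  0.75  1.61 -0.87  0.93] wrist [0.509 0.24  0.214] d forearm,hand [np.float64(0.086), np.float64(0.086)]
[0.57  0.016 0.033] [ 0.06  0.72  1.67 -0.95  0.82] wrist [0.525 0.15  0.214] d forearm,hand [np.float64(0.069), np.float64(0.084)]
[ 0.591 -0.104  0.033] [-0.16  0.72  1.66 -1.02  0.69] wrist [0.546 0.03  0.214] d forearm,hand [np.float64(0.155), np.float64(0.171)]
```

```bash
cat > path.py <<'E'
from plan import *;from fk import *
import plan
p,_=fit();PUR=np.array([.443,.167]);TH=np.radians(30)
def setpsi(deg):
    a=np.radians(deg);plan.PSI=a;plan.Hd=np.array([np.sin(a),-np.cos(a),0]);return plan.Hd
def tcp_for(m,R,H,hc=.017,gap=.020):
    z=R.apply([0,0,1]);corner=.025*z+.011*(-R.apply([1,0,0]));
    return m-H*gap+[0,0,hc]-corner
def ik(x,R,q0):
    z=R.apply([0,0,1])
    return least_squares(lambda q:np.r_[fk(p,np.r_[q,0])[0][-1]-x,.3*(fk(p,np.r_[q,0])[1].apply([0,0,1])-z)],q0).x
E
python3 - <<'E'
from path import *
s=get_state()
for psi in(8,3):
    H=setpsi(psi);R=target(TH);q=np.array(s["qpos"][:5])
    for m in(MILL-H*.04,MILL,MILL+(BAY-MILL)*.2,MILL+(BAY-MILL)*.4,MILL+(BAY-MILL)*.6,BAY):
        x=tcp_for(m,R,H);q=ik(x,R,q);P,_=fk(p,q.tolist()+[0]);u=np.linspace(0,1,60)[:,None];b=[]
        for A,B in((P[1],P[2]),(P[2],P[3])):
            S=A+u*(B-A);b.append(float(np.hypot(np.hypot(*(S[:,:2]-PUR).T),np.maximum(S[:,2]-.212,0)).min().round(3)))
        print(psi,x.round(3),q.round(2),b)
H=setpsi(8);R=target(TH);x=tcp_for(MILL-H*.04,R,H);print("delta",delta(x+[0,0,.20],R),delta(x,R))
E
```

```text
8 [0.541 0.235 0.033] [ 0.4   0.82  1.38 -0.56  1.15] [0.177, 0.119]
8 [0.546 0.196 0.033] [ 0.34  0.8   1.44 -0.58  1.1 ] [0.148, 0.107]
8 [0.557 0.136 0.033] [ 0.24  0.77  1.5  -0.62  1.03] [0.112, 0.108]
8 [0.567 0.076 0.033] [ 0.13  0.75  1.54 -0.66  0.96] [0.095, 0.111]
8 [0.578 0.016 0.033] [ 0.02  0.74  1.56 -0.69  0.9 ] [0.109, 0.126]
8 [ 0.599 -0.104  0.033] [-0.18  0.75  1.54 -0.71  0.81] [0.187, 0.212]
3 [0.548 0.236 0.033] [ 0.39  0.85  1.32 -0.53  1.21] [0.179, 0.125]
3 [0.55  0.196 0.033] [ 0.33  0.82  1.39 -0.55  1.15] [0.152, 0.111]
3 [0.56  0.136 0.033] [ 0.23  0.79  1.46 -0.59  1.08] [0.118, 0.116]
3 [0.571 0.076 0.033] [ 0.13  0.77  1.5  -0.63  1.02] [0.103, 0.123]
3 [0.582 0.016 0.033] [ 0.03  0.76  1.52 -0.66  0.96] [0.116, 0.139]
3 [ 0.603 -0.104  0.033] [-0.18  0.77  1.5  -0.69  0.87] [0.19, 0.22]
delta (array([ 5.56,  1.28, 14.01]), array([0.09 , 0.033, 0.149])) (array([16.14,  1.28, 30.99]), array([0.09 , 0.033, 0.149]))
```

send_rows(
  travel=[
    [1, 0.3, 3],
    [2.5, 0.6, 7],
    [4, 1, 11],
    [5.6, 1.3, 14],
    [7.2, 1.3, 16.6],
    [8.8, 1.3, 19.2],
    [10.4, 1.3, 21.8],
    [12, 1.3, 24.4],
    [12.9, 1.3, 25.8],
    [12.9, 1.3, 25.8],
  ],
  dr=[
    [0.02, 0.01, 0.04],
    [0.05, 0.02, 0.08],
    [0.07, 0.03, 0.12],
    [0.09, 0.033, 0.149],
    [0.09, 0.033, 0.149],
    [0.09, 0.033, 0.149],
    [0.09, 0.033, 0.149],
    [0.09, 0.033, 0.149],
    [0.09, 0.033, 0.149],
    [0.09, 0.033, 0.149],
  ],
  gripper=[0.42, 0.42, 0.42, 0.42, 0.42, 0.42, 0.42, 0.42, 0.42, 0.42],
)

```text
t: 4.6
tcp_pos: [0.5408, 0.235, 0.0939]
tcp_rot: [0.634, 0.729, -0.171, 0.195]
force: [-0.3, -0.5, 0.7]
width: 0.0353
finger_force: 0.0
```

```bash
python3 - <<'E'
from path import *
s=log();H=setpsi(8);R=target(TH);x=tcp_for(MILL-H*.04,R,H);print(s["t"],s["tcp_pos"],"delta",delta(x,R), delta(x+H*.05,R))
im=capture("side");cv2.imwrite("pics/s2.png",cv2.resize(im[120:330,130:410,::-1],None,fx=2.5,fy=2.5))
E
```

```text
4.6 [0.54075318 0.23496043 0.09393187] delta (array([ 3.07, -0.01,  5.25]), array([-0.001,  0.001,  0.   ])) (array([-1.26, -0.  ,  7.75]), array([-0.001,  0.001,  0.   ]))
```

View pics/s2.png

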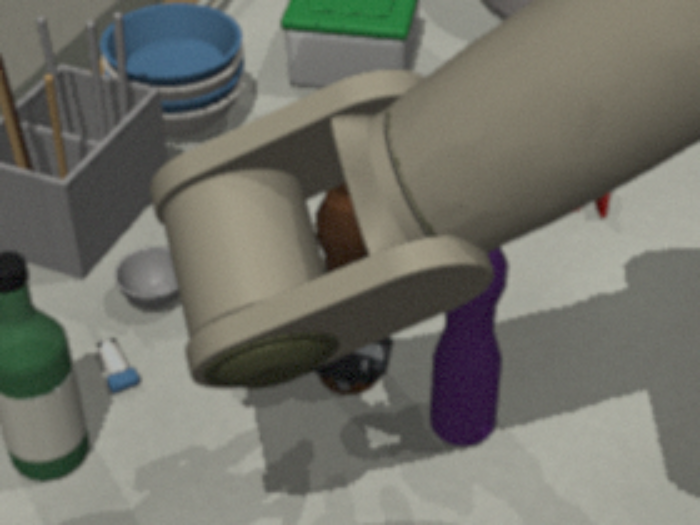

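```bash
python3 - <<'E'
from path import *
s=get_state()
g=[np.array([a,b,c]) for a in np.linspace(-.045,.045,5) for b in(-.068,0,.068) for c in np.linspace(-.25,.045,25) if not(c>0 and abs(a)>.04)]
G=np.array(g)
def clear(q):
    P,_=fk(p,q.tolist()+[0]);d,h,a,b,L,e,off=p
    R=Ro.from_euler('z',q[0])*Ro.from_euler('y',q[1]+q[2])*Ro.from_euler('z',q[3]);S=P[2]+R.apply(G)
    dv=np.hypot(np.maximum(np.hypot(*(S[:,:2]-PUR).T)-.026,0),np.maximum(S[:,2]-.212,0))
    hand=P[2]+np.linspace(0,1,40)[:,None]*(P[3]-P[2])
    return dv.min().round(3),S[dv.argmin()].round(3),np.hypot(*(hand[:,:2]-PUR).T).min().round(3)
for psi,th in((8,30),(3,30),(3,26),(-5,30)):
    H=setpsi(psi);R=target(np.radians(th));q=np.array(s["qpos"][:5]);print(psi,th)
    for m in((.552,.154),(.565,.124),(.578,.094),(.592,.062),(.605,.03),(.603,-.01),(.603,-.05)):
        q=ik(tcp_for(np.r_[m,0],R,H,.02),R,q);print("  ",m,*clear(q))
E
```

```text
8 30
   (0.552, 0.154) 0.078 [0.458 0.258 0.254] 0.107
   (0.565, 0.124) 0.061 [0.469 0.232 0.254] 0.115
   (0.578, 0.094) 0.05 [0.49  0.208 0.247] 0.124
   (0.592, 0.062) 0.038 [0.458 0.227 0.224] 0.133
   (0.605, 0.03) 0.022 [0.472 0.201 0.223] 0.141
   (0.603, -0.01) 0.012 [0.48  0.167 0.217] 0.14
   (0.603, -0.05) 0.024 [0.472 0.132 0.226] 0.151
3 30
   (0.552, 0.154) 0.081 [0.461 0.257 0.258] 0.111
   (0.565, 0.124) 0.065 [0.472 0.231 0.259] 0.12
   (0.578, 0.094) 0.055 [0.493 0.208 0.252] 0.131
   (0.592, 0.062) 0.043 [0.463 0.229 0.229] 0.143
   (0.605, 0.03) 0.028 [0.476 0.203 0.228] 0.155
   (0.603, -0.01) 0.02 [0.485 0.17  0.223] 0.153
   (0.603, -0.05) 0.028 [0.477 0.136 0.232] 0.163
3 26
   (0.552, 0.154) 0.076 [0.469 0.249 0.259] 0.11
   (0.565, 0.124) 0.062 [0.48  0.223 0.259] 0.12
   (0.578, 0.094) 0.056 [0.491 0.197 0.259] 0.131
   (0.592, 0.062) 0.043 [0.465 0.222 0.239] 0.143
   (0.605, 0.03) 0.033 [0.479 0.196 0.238] 0.155
   (0.603, -0.01) 0.028 [0.488 0.163 0.233] 0.157
   (0.603, -0.05) 0.04 [0.48  0.13  0.241] 0.17
-5 30
   (0.552, 0.154) 0.083 [0.471 0.256 0.261] 0.116
   (0.565, 0.124) 0.07 [0.482 0.231 0.262] 0.126
   (0.578, 0.094) 0.062 [0.493 0.205 0.262] 0.141
   (0.592, 0.062) 0.049 [0.465 0.23  0.24 ] 0.158
   (0.605, 0.03) 0.037 [0.479 0.204 0.239] 0.173
   (0.603, -0.01) 0.03 [0.488 0.172 0.234] 0.175
   (0.603, -0.05) 0.037 [0.48  0.139 0.243] 0.184
```

```bash
python3 - <<'E'
from path import *
H=setpsi(0);R=target(np.radians(28));x=tcp_for(MILL-H*.035,R,H,.02);print(x,delta(x,R))
z=R.inv();
for v in((0,-.01,0),(.01,0,0)):print(v,(z.apply(v)*100).round(3))
E
```

```text
[0.552      0.23044921 0.0369095 ] (array([2.36, 1.  , 5.34]), array([0.068, 0.036, 0.122]))
(0, -0.01, 0) [-0.883  0.     0.469]
(0.01, 0, 0) [0. 1. 0.]
```

send_rows(
  travel=[
    [0.4, 0.5, 0.8],
    [0.9, 1, 1.8],
    [1.4, 1, 3],
    [1.9, 1, 4.2],
    [2.36, 1, 5.34],
    [2.36, 1, 5.34],
    [2.36, 1, 5.34],
  ],
  dr=[
    [0.03, 0.02, 0.05],
    [0.068, 0.036, 0.122],
    [0.068, 0.036, 0.122],
    [0.068, 0.036, 0.122],
    [0.068, 0.036, 0.122],
    [0.068, 0.036, 0.122],
    [0.068, 0.036, 0.122],
  ],
  gripper=[0.42, 0.42, 0.42, 0.42, 0.42, 0.42, 0.42],
)

```text
t: 5.52
tcp_pos: [0.5516, 0.2309, 0.0364]
tcp_rot: [0.686, 0.686, -0.171, 0.171]
force: [0.7, 0.3, 0.4]
width: 0.036
finger_force: 0.0
```

```bash
python3 - <<'E'
from path import *
s=log();H=setpsi(0);R=target(np.radians(28));x=tcp_for(MILL-H*.035,R,H,.02);print(s["t"],s["tcp_pos"],"delta",delta(x,R),s["force"])
im=capture("top");cv2.imwrite("pics/t2.png",cv2.resize(im[150:300,170:400,::-1],None,fx=3.4,fy=3.4))
E
```

```text
5.525 [0.55164891 0.23087123 0.03644522] delta (array([-0.06,  0.04, -0.02]), array([0., 0., 0.])) [0.71729981 0.32688062 0.41096917]
```

View pics/t2.png

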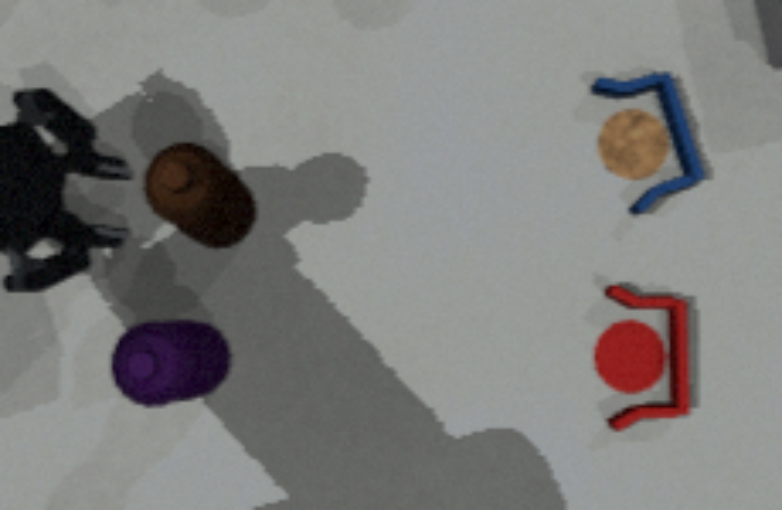

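The top view shows the fingers straddling the mill's axis: tips at crop rows 170 and 238, foot centre around 210, about 35 mm behind it. I'm starting the push.

send_rows(
  travel=[
    [-0.88, 0, 0.47],
    [-1.77, 0, 0.94],
    [-2.38, 0, 1.27],
    [-2.83, 0, 1.5],
    [-3.18, 0, 1.69],
    [-3.53, 0, 1.88],
    [-3.97, 0.1, 2.11],
    [-4.41, 0.3, 2.35],
    [-4.86, 0.5, 2.58],
    [-5.3, 0.7, 2.81],
    [-5.74, 0.9, 3.05],
    [-6.18, 1.1, 3.28],
  ],
  dr=[
    [0, 0, 0],
    [0, 0, 0],
    [0, 0, 0],
    [0, 0, 0],
    [0, 0, 0],
    [0, 0, 0],
    [0, 0, 0],
    [0, 0, 0],
    [0, 0, 0],
    [0, 0, 0],
    [0, 0, 0],
    [0, 0, 0],
  ],
  gripper=[0.42, 0.42, 0.42, 0.42, 0.42, 0.42, 0.42, 0.42, 0.42, 0.42, 0.42, 0.42],
)

```text
t: 7.08
tcp_pos: [0.5627, 0.1604, 0.0361]
tcp_rot: [0.686, 0.686, -0.171, 0.171]
force: [-0.5, 1.5, -0.4]
width: 0.0359
finger_force: 0.8
```

```bash
cat > look.py <<'E'
from path import *
import sys
s=log();print("t",s["t"],s["tcp_pos"],s["force"],s["width"])
for c in("top","side"):
    im=capture(c)
    if len(sys.argv)>1: cv2.imwrite(f"pics/{c}_{sys.argv[1]}.png",im[:,:,::-1])
    for d in spot_point(c,"mill")[:3]: r,k=d["location"];print(c,round(d["confidence"],2),np.round([r,k]),ray(c,r,k)[:2].round(3))
E
python3 look.py a
```

```text
t 7.075 [0.56265551 0.16036913 0.03610569] [-0.47517024  1.47263309 -0.43512304] 0.0358814228011274
top 0.93 [257. 226.] [0.438 0.166]
side 0.66 [288. 315.] [0.44  0.168]
side 0.64 [256. 268.] [0.566 0.12 ]
```

The mill follows in the cradle at about 1.5 N. I'm continuing, still curving outward past the purple mill.

send_rows(
  travel=[
    [-0.53, 0.28, 0.28],
    [-1.06, 0.56, 0.56],
    [-1.59, 0.84, 0.84],
    [-2.12, 1.12, 1.13],
    [-2.65, 1.4, 1.41],
    [-3.18, 1.68, 1.69],
    [-3.71, 1.96, 1.97],
    [-4.24, 2.24, 2.25],
    [-4.77, 2.52, 2.53],
    [-5.3, 2.8, 2.81],
    [-5.83, 3.08, 3.1],
    [-6.36, 3.36, 3.38],
  ],
  dr=[
    [0, 0, 0],
    [0, 0, 0],
    [0, 0, 0],
    [0, 0, 0],
    [0, 0, 0],
    [0, 0, 0],
    [0, 0, 0],
    [0, 0, 0],
    [0, 0, 0],
    [0, 0, 0],
    [0, 0, 0],
    [0, 0, 0],
  ],
  gripper=[0.42, 0.42, 0.42, 0.42, 0.42, 0.42, 0.42, 0.42, 0.42, 0.42, 0.42, 0.42],
)

```text
t: 8.78
tcp_pos: [0.5963, 0.0883, 0.0362]
tcp_rot: [0.686, 0.686, -0.171, 0.171]
force: [-0.6, 1.1, -0.6]
width: 0.0356
finger_force: 1.0
```

```bash
python3 look.py b; python3 - <<'E'
import cv2
cv2.imwrite("pics/sb.png",cv2.resize(cv2.imread("pics/side_b.png")[100:310,200:480],None,fx=2.5,fy=2.5))
E
```

```text
t 8.775 [0.59633634 0.08832836 0.03617872] [-0.57907054  1.11054549 -0.55899433] 0.03557605900338487
top 0.71 [194. 276.] [0.597 0.048]
top 0.68 [254. 224.] [0.445 0.173]
side 0.87 [287. 318.] [0.436 0.161]
side 0.49 [230. 270.] [0.596 0.044]
```

View pics/sb.png

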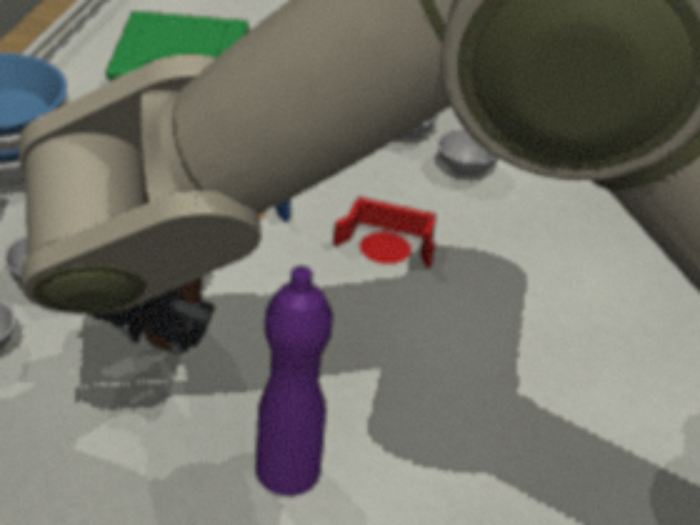

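send_rows(
  travel=[
    [-0.57, 0.2, 0.3],
    [-1.15, 0.35, 0.61],
    [-1.72, 0.5, 0.91],
    [-2.3, 0.6, 1.22],
    [-2.87, 0.7, 1.52],
    [-3.44, 0.75, 1.83],
    [-4.02, 0.8, 2.13],
    [-4.59, 0.8, 2.44],
    [-5.17, 0.8, 2.74],
    [-5.74, 0.8, 3.05],
    [-6.31, 0.8, 3.35],
    [-6.89, 0.8, 3.66],
  ],
  dr=[
    [0, 0, 0],
    [0, 0, 0],
    [0, 0, 0],
    [0, 0, 0],
    [0, 0, 0],
    [0, 0, 0],
    [0, 0, 0],
    [0, 0, 0],
    [0, 0, 0],
    [0, 0, 0],
    [0, 0, 0],
    [0, 0, 0],
  ],
  gripper=[0.42, 0.42, 0.42, 0.42, 0.42, 0.42, 0.42, 0.42, 0.42, 0.42, 0.42, 0.42],
)

```text
t: 10.48
tcp_pos: [0.6042, 0.0103, 0.0362]
tcp_rot: [0.686, 0.686, -0.171, 0.171]
force: [0.5, 1.1, -0.3]
width: 0.0361
finger_force: 0.9
```

```bash
python3 look.py c; python3 - <<'E'
from path import *
s=get_state();m=np.array([s["tcp_pos"][0],s["tcp_pos"][1]-.0405,0]);print("mill est",m)
H0=Hd
for n,q in(("axis-40mm",BAY-np.array([np.sin(.321),-np.cos(.321),0])*.04),("home",BAY)):
    H=setpsi(15);R=target(np.radians(28));x=tcp_for(q,R,H,.0195,.021);print(n,q,x,delta(x,R))
E
```

```text
t 10.475 [0.6041772  0.01028009 0.03620898] [ 0.48239113  1.06082818 -0.34064619] 0.03608625083686095
top 0.9 [194. 309.] [ 0.6   -0.032]
side 0.83 [287. 316.] [0.441 0.165]
side 0.53 [212. 281.] [ 0.597 -0.026]
mill est [ 0.60416217 -0.03005049  0.        ]
axis-40mm [ 0.59237937 -0.10804318  0.        ] [ 0.58139271 -0.06704039  0.0364095 ] (array([-6.85, -2.28,  3.63]), array([-0.124,  0.001, -0.231]))
home [ 0.605 -0.146  0.   ] [ 0.59401334 -0.10499721  0.0364095 ] (array([-10.2 ,  -1.02,   5.41]), array([-0.124,  0.001, -0.231]))
```

send_rows(
  travel=[
    [-0.57, -0.15, 0.3],
    [-1.14, -0.3, 0.6],
    [-1.71, -0.45, 0.91],
    [-2.28, -0.6, 1.21],
    [-2.85, -0.75, 1.51],
    [-3.42, -0.9, 1.81],
    [-3.99, -1.05, 2.12],
    [-4.57, -1.2, 2.42],
    [-5.14, -1.35, 2.72],
    [-5.71, -1.5, 3.02],
    [-6.28, -1.65, 3.33],
    [-6.85, -1.8, 3.63],
  ],
  dr=[
    [-0.01, 0, -0.02],
    [-0.02, 0, -0.04],
    [-0.03, 0, -0.06],
    [-0.04, 0, -0.077],
    [-0.05, 0, -0.096],
    [-0.06, 0, -0.115],
    [-0.072, 0, -0.135],
    [-0.083, 0, -0.154],
    [-0.093, 0, -0.173],
    [-0.103, 0, -0.192],
    [-0.114, 0, -0.212],
    [-0.124, 0, -0.231],
  ],
  gripper=[0.42, 0.42, 0.42, 0.42, 0.42, 0.42, 0.42, 0.42, 0.42, 0.42, 0.42, 0.42],
)

```text
t: 12.18
tcp_pos: [0.5861, -0.0673, 0.0363]
tcp_rot: [0.59, 0.77, -0.147, 0.192]
force: [0.8, 1.0, -0.3]
width: 0.0359
finger_force: 0.9
```

```bash
python3 look.py d; python3 - <<'E'
from path import *
im=cv2.imread("pics/top_d.png");cv2.imwrite("pics/td.png",cv2.resize(im[140:280,230:430],None,fx=4,fy=4))
for n,q in(("home",BAY),):
    H=setpsi(15);R=target(np.radians(28));x=tcp_for(q,R,H,.0195,.0205);print(n,q,x,delta(x,R))
print("mill est",np.array(get_state()["tcp_pos"])+H*.041)
E
```

```text
t 12.175 [ 0.58607996 -0.06727207  0.03634647] [ 0.77627173  0.99874588 -0.31737503] 0.035923909385099276
top 0.9 [258. 224.] [0.436 0.171]
top 0.84 [196. 340.] [ 0.594 -0.11 ]
side 0.75 [286. 316.] [0.442 0.162]
side 0.52 [195. 292.] [ 0.596 -0.099]
home [ 0.605 -0.146  0.   ] [ 0.59414274 -0.10548017  0.0364095 ] (array([-3.45, -0.23,  1.84]), array([0., 0., 0.]))
mill est [ 0.59680282 -0.10669322  0.03646514]
```

View pics/td.png

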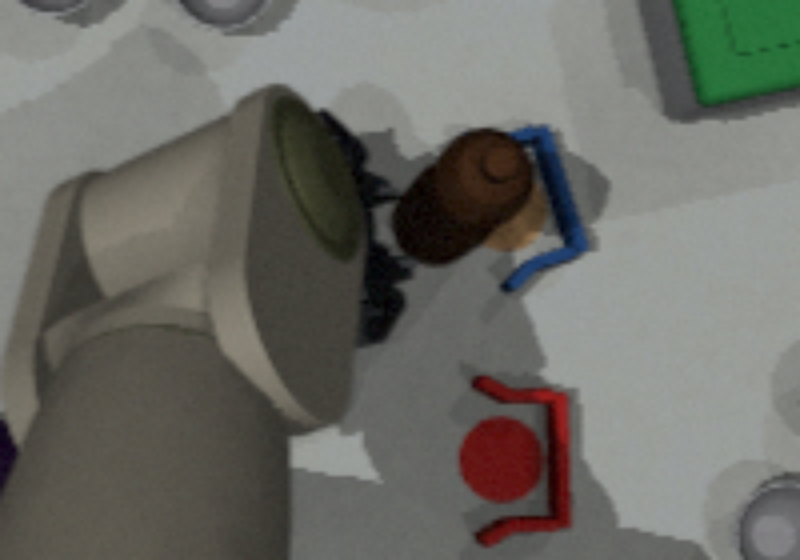

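The mill (crop px 435,220) stands at the bay mouth, in line with the cork disc. For the last stretch I'm going slowly along the bay axis.

send_rows(
  travel=[
    [-0.4, -0.03, 0.21],
    [-0.8, -0.06, 0.43],
    [-1.2, -0.09, 0.64],
    [-1.6, -0.12, 0.85],
    [-1.95, -0.14, 1.04],
    [-2.25, -0.16, 1.2],
    [-2.5, -0.18, 1.33],
    [-2.7, -0.19, 1.44],
    [-2.9, -0.2, 1.55],
    [-3.05, -0.21, 1.63],
    [-3.15, -0.22, 1.68],
    [-3.15, -0.22, 1.68],
  ],
  dr=[
    [0, 0, 0],
    [0, 0, 0],
    [0, 0, 0],
    [0, 0, 0],
    [0, 0, 0],
    [0, 0, 0],
    [0, 0, 0],
    [0, 0, 0],
    [0, 0, 0],
    [0, 0, 0],
    [0, 0, 0],
    [0, 0, 0],
  ],
  gripper=[0.42, 0.42, 0.42, 0.42, 0.42, 0.42, 0.42, 0.42, 0.42, 0.42, 0.42, 0.42],
)

```text
t: 13.88
tcp_pos: [0.5934, -0.102, 0.0363]
tcp_rot: [0.59, 0.77, -0.147, 0.192]
force: [0.5, 1.6, 0.2]
width: 0.036
finger_force: 0.6
```

send_rows(
  travel=[
    [-0.09, 0, 0.05],
    [-0.18, -0.01, 0.09],
    [-0.26, -0.02, 0.14],
    [-0.26, -0.02, 0.14],
  ],
  dr=[
    [0, 0, 0],
    [0, 0, 0],
    [0, 0, 0],
    [0, 0, 0],
  ],
  gripper=[0.42, 0.42, 0.42, 0.42],
)

```text
t: 14.38
tcp_pos: [0.5939, -0.1049, 0.0363]
tcp_rot: [0.59, 0.77, -0.147, 0.192]
force: [0.3, 1.4, 1.1]
width: 0.0359
finger_force: 0.8
```

```bash
python3 look.py e; python3 - <<'E'
from path import *
H=setpsi(15);m=np.array(get_state()["tcp_pos"])+H*.041;a=np.array([np.sin(.321),-np.cos(.321),0]);print("mill est",m,"x in bay",(m-BAY)@a,"y",(m-BAY)@[np.cos(.321),np.sin(.321),0])
E
```

```text
t 14.375 [ 0.59394426 -0.10485871  0.03632074] [0.28103035 1.43034262 1.11275568] 0.03594491604261396
top 0.84 [192. 355.] [ 0.607 -0.146]
top 0.62 [258. 227.] [0.435 0.165]
side 0.81 [287. 314.] [0.444 0.166]
side 0.6 [185. 296.] [ 0.602 -0.142]
side 0.48 [300. 150.] [0.732 0.323]
mill est [ 0.60451404 -0.14441864  0.03628318] x in bay -0.001653907889292629 y 3.7808922527787954e-05
```

send_rows(
  travel=[
    [-0.05, 0, 0.02],
    [-0.09, -0.01, 0.05],
    [-0.13, -0.01, 0.07],
    [-0.13, -0.01, 0.07],
  ],
  dr=[
    [0, 0, 0],
    [0, 0, 0],
    [0, 0, 0],
    [0, 0, 0],
  ],
  gripper=[0.42, 0.42, 0.42, 0.42],
)

```text
t: 15.08
tcp_pos: [0.5942, -0.1063, 0.0363]
tcp_rot: [0.59, 0.77, -0.147, 0.192]
force: [-1.5, 1.9, 0.6]
width: 0.0359
finger_force: 1.0
```

send_rows(
  travel=[
    [-0.05, 0, 0.02],
    [-0.09, -0.01, 0.05],
    [-0.09, -0.01, 0.05],
  ],
  dr=[
    [0, 0, 0],
    [0, 0, 0],
    [0, 0, 0],
  ],
  gripper=[0.42, 0.42, 0.42],
)

```text
t: 15.45
tcp_pos: [0.5944, -0.1073, 0.0363]
tcp_rot: [0.59, 0.77, -0.147, 0.192]
force: [-0.1, 2.3, 0.7]
width: 0.0359
finger_force: 1.0
```

send_rows(
  travel=[
    [-0.05, 0, 0.02],
    [-0.09, -0.01, 0.05],
    [-0.09, -0.01, 0.05],
  ],
  dr=[
    [0, 0, 0],
    [0, 0, 0],
    [0, 0, 0],
  ],
  gripper=[0.42, 0.42, 0.42],
)

```text
t: 15.82
tcp_pos: [0.5946, -0.1083, 0.0363]
tcp_rot: [0.59, 0.77, -0.147, 0.192]
force: [-0.2, 2.3, 1.2]
width: 0.0357
finger_force: 1.0
```

```bash
python3 look.py f; python3 - <<'E'
import cv2,numpy as np
a=cv2.imread("pics/top_f.png")[165:225,325:395];b=cv2.imread("pics/side_f.png")[115:205,260:340]
cv2.imwrite("pics/f.png",np.hstack([cv2.resize(a,(400,343)),cv2.resize(b,(381,343*1))]))
E
```

```text
t 15.825 [ 0.59455402 -0.10834541  0.03629554] [-0.19231066  2.25942054  1.16425387] 0.03571721698417481
top 0.93 [194. 352.] [ 0.602 -0.138]
top 0.57 [258. 227.] [0.437 0.165]
top 0.22 [134. 246.] [0.748 0.129]
side 0.72 [285. 316.] [0.441 0.159]
side 0.57 [182. 296.] [ 0.606 -0.152]
```

View pics/f.png

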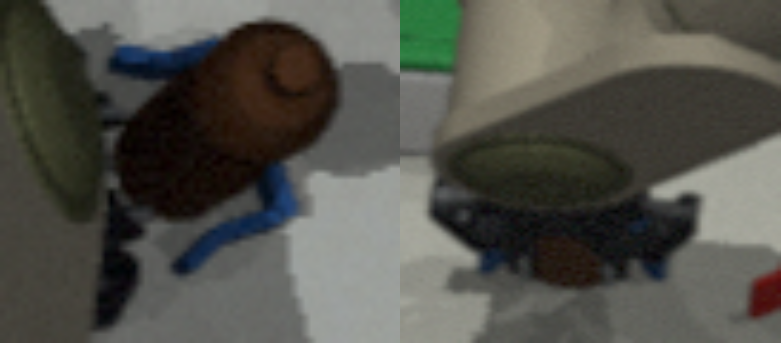

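The mill is upright and centred between the bay walls, with its foot at crop (180,190). There is no clear wall contact yet, so I creep on.

send_rows(
  travel=[
    [-0.05, 0, 0.02],
    [-0.09, -0.01, 0.05],
    [-0.09, -0.01, 0.05],
  ],
  dr=[
    [0, 0, 0],
    [0, 0, 0],
    [0, 0, 0],
  ],
  gripper=[0.42, 0.42, 0.42],
)

```text
t: 16.4
tcp_pos: [0.5947, -0.1093, 0.0362]
tcp_rot: [0.59, 0.77, -0.147, 0.192]
force: [-0.8, 1.8, 0.3]
width: 0.036
finger_force: 1.0
```

send_rows(
  travel=[
    [-0.05, 0, 0.02],
    [-0.09, -0.01, 0.05],
    [-0.09, -0.01, 0.05],
  ],
  dr=[
    [0, 0, 0],
    [0, 0, 0],
    [0, 0, 0],
  ],
  gripper=[0.42, 0.42, 0.42],
)

```text
t: 16.77
tcp_pos: [0.5949, -0.1104, 0.0362]
tcp_rot: [0.59, 0.77, -0.147, 0.192]
force: [0.2, 1.4, 0.5]
width: 0.036
finger_force: 1.1
```

send_rows(
  travel=[
    [-0.05, 0, 0.02],
    [-0.09, -0.01, 0.05],
    [-0.09, -0.01, 0.05],
  ],
  dr=[
    [0, 0, 0],
    [0, 0, 0],
    [0, 0, 0],
  ],
  gripper=[0.42, 0.42, 0.42],
)

```text
t: 17.15
tcp_pos: [0.595, -0.1109, 0.0362]
tcp_rot: [0.59, 0.77, -0.147, 0.192]
force: [-1.7, 5.6, 2.5]
width: 0.0362
finger_force: 2.8
```

send_rows(
  travel=[
    [-0.05, 0, 0.02],
    [-0.05, 0, 0.02],
  ],
  dr=[
    [0, 0, 0],
    [0, 0, 0],
  ],
  gripper=[0.42, 0.42],
)

```text
t: 17.4
tcp_pos: [0.5951, -0.1111, 0.0361]
tcp_rot: [0.59, 0.77, -0.147, 0.192]
force: [-3.1, 8.4, 3.3]
width: 0.036
finger_force: 3.8
```

send_rows(
  travel=[
    [-0.05, 0, 0.02],
    [-0.05, 0, 0.02],
  ],
  dr=[
    [0, 0, 0],
    [0, 0, 0],
  ],
  gripper=[0.42, 0.42],
)

```text
t: 17.65
tcp_pos: [0.5952, -0.1114, 0.0361]
tcp_rot: [0.59, 0.77, -0.147, 0.192]
force: [-2.8, 8.8, 3.6]
width: 0.0357
finger_force: 6.9
```

The force rose to about 9 N along the bay axis, so the foot is against the back wall. I'm backing off straight and then going up.

send_rows(
  travel=[
    [0.1, 0, -0.05],
    [0.4, 0, -0.21],
    [1.2, 0, -0.64],
    [2.4, 0, -1.27],
    [3.6, 0, -1.91],
    [4.6, 0, -2.44],
    [4.1, 0, -4.2],
    [2.9, 0, -6.9],
    [1.5, 0, -9.5],
    [0.1, 0, -12.1],
    [-1.3, 0, -14.7],
    [-2.0, 0, -16.0],
  ],
  dr=[
    [0, 0, 0],
    [0, 0, 0],
    [0, 0, 0],
    [0, 0, 0],
    [0, 0, 0],
    [0, 0, 0],
    [0, 0, 0],
    [0, 0, 0],
    [0, 0, 0],
    [0, 0, 0],
    [0, 0, 0],
    [0, 0, 0],
  ],
  gripper=[0.42, 0.42, 0.42, 0.42, 0.42, 0.42, 0.42, 0.42, 0.42, 0.42, 0.42, 0.42],
)

```text
t: 19.15
tcp_pos: [0.5807, -0.0569, 0.1896]
tcp_rot: [0.591, 0.77, -0.146, 0.194]
force: [-0.8, -0.6, -0.0]
width: 0.0357
finger_force: 0.0
```

```bash
python3 look.py g; python3 - <<'E'
import cv2,numpy as np
a=cv2.imread("pics/top_g.png");b=cv2.imread("pics/side_g.png")
cv2.imwrite("pics/g.png",np.vstack([np.hstack([a[80:300,150:450],b[80:300,150:450]]),np.hstack([cv2.resize(a[160:230,325:420],(300,221)),cv2.resize(b[110:210,250:386],(300,221))])]))
E
```

```text
t 19.15 [ 0.58073448 -0.05691204  0.18962777] [-7.76090612e-01 -5.57606406e-01 -5.48402027e-04] 0.03573527785250316
top 0.85 [192. 357.] [ 0.607 -0.151]
side 0.88 [182. 296.] [ 0.608 -0.151]
side 0.62 [288. 315.] [0.443 0.166]
```

View pics/g.png

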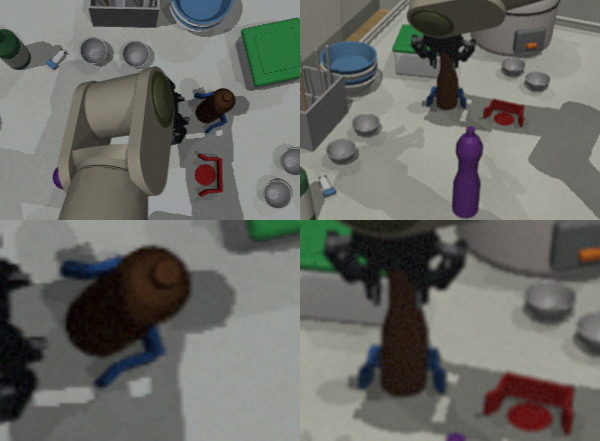

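The mill stands upright in the blue bay, centred and against the back wall. The bystanders and the purple mill haven't moved. I'll lift the hand further clear and hand in.

send_rows(
  travel=[
    [-1, 0, -3],
    [-2.5, 0, -6],
    [-4, 0, -9],
    [-5.5, 0, -12],
    [-7, 0, -14],
    [-7, 0, -14],
    [-7, 0, -14],
  ],
  dr=[
    [0, 0, 0],
    [0, 0, 0],
    [0, 0, 0],
    [0, 0, 0],
    [0, 0, 0],
    [0, 0, 0],
    [0, 0, 0],
  ],
  gripper=[0.42, 0.42, 0.42, 0.42, 0.42, 0.42, 0.42],
)

```text
t: 20.23
tcp_pos: [0.579, -0.053, 0.3413]
tcp_rot: [0.59, 0.77, -0.148, 0.191]
force: [-0.4, -0.0, -0.1]
width: 0.0358
finger_force: 0.0
```

```bash
python3 -c "
from plant import *
print(get_state()['tcp_pos']);print(close_job())"
```

```text
[ 0.57895514 -0.05296274  0.341305  ]
the job is handed in; nothing more can be done
None
```

The dark-wood mill was pushed upright into the blue bay until its foot touched the back wall (about 9 N), the hand is clear, nothing else seemed to have moved in the last pictures, and the job is handed in at about 20 s; no verdict came back.

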